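# Load a heat-sink block under the spring guard of a test bay

### The job

Press the test bay's long thumb bar down with one fingertip so that its spring-closed guard swings up, and keep it down while the other fingertip pushes the finned heat-sink block by its tongue along the lane, under the guard and fully home against the end stop. Then draw the fingers back and let the guard spring shut over the block. Only push the block, do not pinch or lift it, and leave everything else on the bench where it stands.

Things in the scene. Friction and masses are not known exactly. Their poses are not given: they have to be found in the camera images.
- bay: Test bay, a low fixture fixed to the table. x runs along the lane in the pushing direction, y to its left, z up; origin at table height, lane centre line, entrance of the bay. The following are mm in this frame. Dark base plate x -158..74, y -30..82, top (lane floor) z 6. Lane rails x -154..-6, inner faces y +-18, 4 thick, tops z 13. Hinge posts at x -154 and 70, y 28, 10 wide, tops z 40.
- bay_stop (a point): Centre of the end stop's face: bay frame x 62, y 0, z 25 mm (stop top z 44). Bay walls beyond the entrance: inner faces y +-18; right wall top z 42, left wall top z 26. The block is home when its front face touches the stop.
- guard_angle (a joint): Guard angle, rad: 0 shut, 0.92 fully open (stop). Hinge pin parallel to the lane at y 28, z 31 mm (bay frame). Pressing the thumb bar down swings its free -y edge up, over to +y. Spring-closed at all times: 0.08 N m shut, 0.2 N m open, i.e. 2 to 7 N of finger force on the bar. The block passes under it from about 0.6 rad; fully open its top is at z 81 mm.
- guard_skirt (a point): Middle of the lower edge of the guard's aluminium front skirt. Shut, the skirt spans bay frame x -3..0, y -20..13, down to z 35 mm, and blocks the block but not its lower tongue. Behind it the guard is a clear plate, x -3..63, y -20..24, 3 mm thick, underside z 46.
- guard: The guard with its thumb bar; origin on the hinge pin at the entrance (bay frame 0, 28, 31 mm). The bar: aluminium strip with dark ribs, 4 mm thick, 45 mm wide out from the pin to +y, beside the lane from x -149 to -1. Shut it rises outward at 25 deg (outer edge y 69, z 50); fully open it slopes down outward at 28 deg (outer edge y 68, z 10; upper face z 18 at y 57).
- thumb_bar_top (a point): Point on the upper face of the thumb bar, middle of its length (bay frame x -75 mm), 36 mm out from the hinge pin; moves with the bar. A fingertip may slide along the bar in x while pressing it.
- block: Finned aluminium heat-sink block 56 (x) x 32 (y) x 38 (z) mm, 0.11 to 0.22 kg, standing in the lane before the bay, its x along the lane. Origin: centre of the finned part's underside. Home, the origin is at x 34 mm in the bay frame, and the tongue's end at x -24, still outside the guard.
- tongue_end (a point): Centre of the rear end face of the block's black tongue, the face to push: 58 mm behind the block's origin, 13 mm above its underside. The tongue is 14 mm wide, 26 mm tall from the underside, and sticks out 30 mm behind the fins.
- spare_sink: Bystander: a like finned block without a tongue, 56 x 32 x 38 mm, on the table to the right of the bay; origin centre of underside.
- bead_cup: Bystander: open steel cup, 68 mm across, 45 mm tall, right of the lane; origin centre of underside.
- weight_ring: Bystander: steel ring, 70 mm across, 16 mm high, left of the bay; origin centre of underside.
- stencil_block: Bystander: dark steel block 45 x 45 x 18 mm; origin centre of underside.
- driver: Bystander: screwdriver 170 mm long lying on the table.
- flux_jar: Bystander: small jar, 50 mm across and 50 mm tall; origin centre of underside.
- tip_tin: Bystander: flat steel tin 80 x 55 x 22 mm; origin centre of underside.
There are look-alikes about, which are no part of the job. Leave any turquoise look-alike of the block alone.

How it is judged (in metres and radians):
On the way, in this order (a step that is already met when the one before it is completed fails the run):
1. a finger holds the guard open by the thumb bar while the block is still outside the bay (value of joint guard_angle above 0.5 rad and contact force between the fingers and guard above 0.3 N and x of block in the frame of bay below -0.02 m), for 0.1 s.
2. a finger pushes the block in under the guard while the thumb bar is still held down by a finger (value of joint guard_angle above 0.4 rad and contact force between the fingers and guard above 0.3 N and contact force between the fingers and block above 0.05 N and x of block in the frame of bay above -0.005 m).
At the end, for the whole second after the job is handed in: The block stands on the bay floor within 4 mm of home against the end stop (origin beyond x 30 mm in the bay frame, within 6 mm of the centre line, upright within 0.1 rad), at rest, and the guard is shut over it (below 0.06 rad) (x of block in the frame of bay between 0.03 and 0.037 m and y of block in the frame of bay between -0.006 and 0.006 m and z of block in the frame of bay below 0.01 m and value of joint guard_angle below 0.06 rad and linear speed of block below 0.01 m/s and angle between block's own z axis and vertical below 0.1 rad); the robot touches nothing.
It fails at once if the block is lifted more than 12 mm off the lane floor or tipped by more than 0.35 rad (z of block in the frame of bay above 0.018 m or angle between block's own z axis and vertical above 0.35 rad).
It fails at once if a bystander is moved by more than 25 mm (distance of any of spare_sink, bead_cup, weight_ring, stencil_block, driver, flux_jar, tip_tin from where it was at the start of the episode above 0.025 m).
It also fails if it takes over 37 s, if anything falls off the work surface, if the arm or the gripper's body presses on something with over 40 N, if the wrist force passes 120 N, or if a joint passes its speed limit or range.

### The arm

A 7-joint arm with a two-finger parallel gripper is mounted at the origin on the work surface. World frame = base frame: x ahead of the robot, y to its left, z up, the work surface at z = 0. Lengths are in m, angles in degrees, forces in N, time in s.
With the tool pointing down it reaches from about 0.4 to 0.9 m from the base axis. Payload 5.6 kg.
Tool frame: the origin (TCP) lies at the very end of the fingers, on their centre line; the grasp point (between the pads) lies grip_depth behind it (grip_depth is the distance from the TCP to the grasp point, in m); z points along the fingers, y is the line along which they close (so a half turn about z gives the same grasp; the last joint's range is limited). The gripper opens to 92 mm and grips with 3 to 60 N. Pads are 20 mm wide; open, the fingers measure 128 mm over their backs; the gripper's body (75 mm by 189 mm) begins 69 mm behind the grasp point.
Start: joints at [-78.782, 26.786, -0.665, 91.828, 0.344, 61.387, -3.226], TCP at [0.154, 0.632, 0.179] pointing down, gripper open.
Joint ranges: [-144.91, 144.91], [-17.63, 115.5], [-89.93, 88.59], [15.96, 139.68], [-74.01, 254.01], [8.47, 105.57], [-167.45, 167.45]. Speed limits (degrees/s): [147.25, 147.25, 180, 180, 180, 180, 180].

### API

Orientations are given as [roll, pitch, yaw] about the fixed x, y, z axes, in that order (R = Rz(yaw) Ry(pitch) Rx(roll)).
In Python, from workcell import * gives the robot as it stands. The module is installed in compiled form; this text tells all that it offers.
- The arm moves only by the shell command python3 -m pendant 'ROWS' [FORCE]. ROWS is JSON, a list of rows, each a list of 7 numbers: the shift along the world's x, y, z in mm, then the turn, a rotation vector about the world's x, y, z in rad, then the finger opening in mm, from 0 to 91.9. In form: [[tx, ty, tz, ax, ay, az, jaw], ...]. A call has exactly 5 rows; each row shifts and turns the commanded pose from where the row before left it; what a row does not reach is not made up. A row lasts 1/10 s, in which the tool goes at most 50 mm and 8.59 degrees, less where a joint would pass 70% of its speed; a pose out of reach is approached as far as the arm can. A call with a gripper value outside its range is refused whole. The fingers move at their own pace and stop on an object; FORCE is the grip in N (left out, the last holds). Time passes only in rows, so rows that do not move let the fingers close, or fill a call up. It gives the time, the measured TCP pose, the force, the opening and the grip force at its end, in the units of the state.
- get_state(): the state, without advancing time (a new reading comes with each control period).
- get_image(name): name is "scene" or "side" or "wrist"; returns a dict with "pixels" (480x640x3 uint8, red, green, blue), "K" (3x3 intrinsics, pixels), "k1" (the pictures are not rectified: a ray, as slopes to the right and down, at radius r is drawn at 1 + k1 r^2 times it, then the intrinsics apply), "R" (3x3) and "t" (3): a world point X has camera coordinates R X + t. Camera axes: x right, y down, z forward; pixel columns grow to the right and rows downward; lengths in m; the calibration is good to about 2 mm. A picture is of the moment at which its call begins. There is no depth.
- sign_off(): hands the job in; it is judged then, once.
The state is a dict: "time_s": time; "joints": joint angles; "qvel": joint speeds; "tau": joint torques, N m; "eef_pos": TCP position; "orientation": TCP orientation; "ft_force": force on the tool from outside, world axes, zero at the start; "ft_torque": the same for the moment, N m; "opening": opening from 0.0 (shut) to 1.0 (fully open); "grip_force": force on a finger pad.
Only numpy, scipy, OpenCV 4.12 (cv2) and the standard library are available. Lean on these libraries where they do the work, as an engineer would, in place of code of your own. Each camera call takes 0.05 s, during which the arm holds its last target. There are 200 camera calls.

## Working session

There is one attempt and no reset: what is moved stays moved. The work goes in short steps, Python scripts to look and compute and a shell command to move; the robot and the scene stay as the last step left them, time stands still between calls to the robot, and variables do not carry over. Pictures are saved under pics/ and viewed, at most 10 in all, crops included, and the job is handed in when it is done.

```bash
mkdir -p pics
cat > h.py <<'E'
from workcell import *
import numpy as np, cv2
def snap(n,f=None):
    d=get_image(n); 
    if f: cv2.imwrite('pics/'+f,d['pixels'][:,:,::-1]); np.savez('pics/'+f[:-4],**{k:np.array(v) for k,v in d.items()})
    return d
def ray(d,u,v):
    K=np.array(d['K']);k=float(d['k1'])
    p=np.array([(u-K[0,2])/K[0,0],(v-K[1,2])/K[1,1]]);q=p.copy()
    for _ in range(30): q=p/(1+k*(q@q))
    R=np.array(d['R']);t=np.array(d['t'])
    w=R.T@np.array([q[0],q[1],1]);return -R.T@t,w/np.linalg.norm(w)
def onz(d,u,v,z):
    c,w=ray(d,u,v);return c+w*(z-c[2])/w[2]
def tri(*obs):
    A=np.zeros((3,3));b=np.zeros(3)
    for d,u,v in obs:
        c,w=ray(d,u,v);P=np.eye(3)-np.outer(w,w);A+=P;b+=P@c
    return np.linalg.solve(A,b)
def proj(d,X):
    K=np.array(d['K']);c=np.array(d['R'])@np.array(X)+np.array(d['t']);q=c[:2]/c[2];q=q*(1+float(d['k1'])*(q@q))
    return K[0,0]*q[0]+K[0,2],K[1,1]*q[1]+K[1,2]
def load(f): return dict(np.load('pics/'+f+'.npz'))
E
python3 - <<'E'
from h import *
for n in('scene','side','wrist'): 
    d=snap(n,n+'0.png'); print(n,-np.array(d['R']).T@d['t'])
print(get_state())
E
```

```text
scene [1.23409068 0.17050869 0.83109281]
side [ 0.10872676 -1.1960429   1.10462633]
wrist [0.08128063 0.64811326 0.38428584]
{'time_s': 0.15, 'joints': array([-78.78194406,  26.82478168,  -0.66627335,  91.8678274 ,
         0.34291376,  61.38767002,  -3.22354954]), 'qvel': array([ 0.00701583, -0.12348582, -0.080827  , -0.23100896,  0.06273746,
       -0.04397912, -0.11759189]), 'tau': array([ 9.27266701e-04, -5.20954013e+01, -1.24462182e-02, -2.43976539e+01,
       -5.67402737e-02,  1.53879309e-02,  1.15598191e-04]), 'eef_pos': array([0.1536712 , 0.63106096, 0.17786203]), 'orientation': array([-1.79921845e+02,  4.55455345e-03,  1.66317607e+02]), 'ft_force': array([-1.13013376,  1.09805938,  0.585813  ]), 'ft_torque': array([ 0.00499753, -0.03428496,  0.00434031]), 'grip_force': 0.0, 'opening': 1.0023893397443704}
```

View pics/scene0.png

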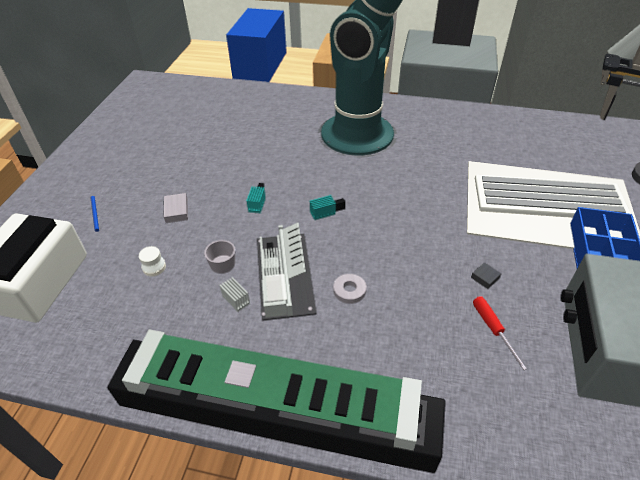

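View pics/side0.png

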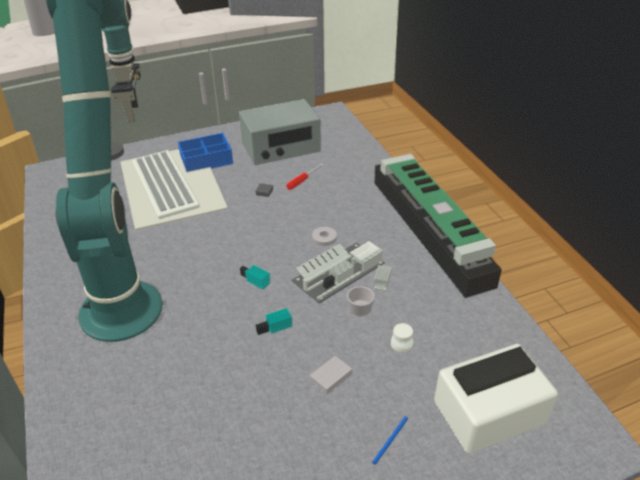

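The scene view shows the bay at about (285,272), with a grey finned block and its black tongue in the lane at about (270,245). The two turquoise blocks at (257,197) and (325,207) are look-alikes. The spare sink is at (234,293), with no tongue. I'll enlarge both views to confirm.

Run:
```python
from h import *
a=load('scene0')['pixels'][215:330,245:325,::-1]; b=load('side0')['pixels'][230:310,280:400,::-1]
a=cv2.resize(a,None,fx=5,fy=5,interpolation=cv2.INTER_CUBIC);b=cv2.resize(b,(400,267),interpolation=cv2.INTER_CUBIC)
o=np.zeros((600,800,3),np.uint8);o[:575,:400]=a;o[:267,400:]=b;cv2.imwrite('pics/crop0.png',o)
```

```text
(no output)
```

View pics/crop0.png

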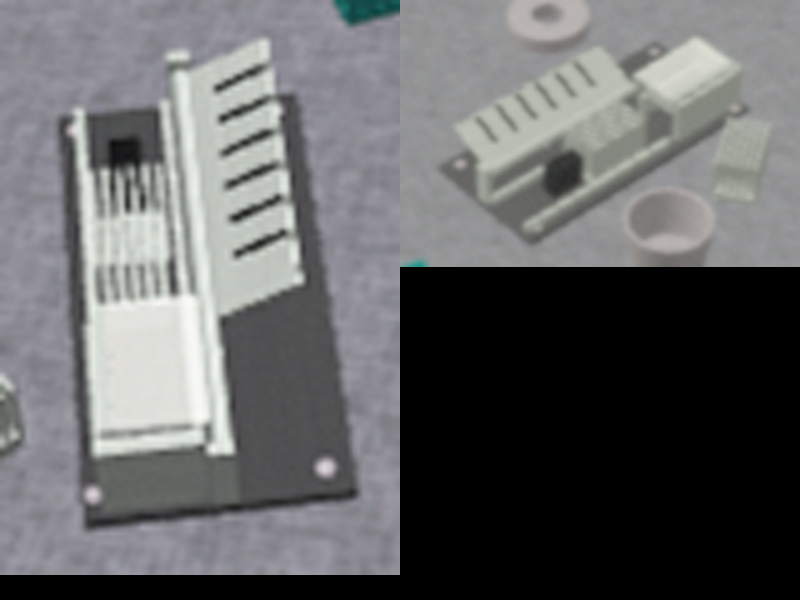

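The crop confirms it. The grey block with the black tongue (crop 125,150, i.e. scene 270,245) stands in the lane with its tongue toward the robot, the guard plate is toward the camera, and the ribbed bar is on the +y side. Next I'll fit the bay pose from the base plate corners.

```bash
cat >> h.py <<'E'
def fit(W,B):
    W=np.array(W)[:,:2];B=np.array(B)[:,:2]/1000.
    w=W-W.mean(0);b=B-B.mean(0)
    a=np.arctan2((b[:,0]*w[:,1]-b[:,1]*w[:,0]).sum(),(b*w).sum())
    R=np.array([[np.cos(a),-np.sin(a)],[np.sin(a),np.cos(a)]]);t=W.mean(0)-R@B.mean(0)
    return a,R,t,(B@R.T+t-W)*1000
E
python3 - <<'E'
from h import *
s=load('scene0');e=load('side0')
px=[(262.2,318.8),(316.2,312.5),(257,238.4),(304.4,234.2)]
B=[(74,-30),(74,82),(-158,-30),(-158,82)]
W=[onz(s,u,v,.006) for u,v in px]
a,R,t,r=fit(W,B);print(np.degrees(a),t);print(r.round(1))
f=lambda X:(R.T@(X[:2]-t)*1000).round(1)
print('tongue',f(onz(s,270,242.6,.032)))
c=lambda x,y:(280+x*.3,230+y*.3)
# side: post foot etc: bolts, near corner (530,243 crop)
for x,y,z in[(130,243,.0),(40,165,.006),(165,155,.032)]: print('side',f(onz(e,*c(x,y),z)))
for n,u,v,z in[('cup',220,247,.045),('spare',234,285,.038),('ring',350,285,.016)]: print(n,f(onz(s,u,v,z)))
q=lambda x,y:np.r_[R@np.array([x,y])/1000+t]
print('entr',q(0,0),'tongue',q(-140,0))
w=load('wrist0');print([proj(w,np.r_[q(x,y),.006]) for x,y in B])
E
```

```text
19.623534576773626 [ 0.617949   -0.07500732]
[[ 2.5 -0.5]
 [ 2.1  1.8]
 [-1.1 -0.8]
 [-3.5 -0.4]]
tongue [-113.5    0.4]
side [-157.9  -29.5]
side [-159.3   77.7]
side [-96.6   0.7]
cup [-103.1 -108.6]
spare [  2.6 -80.1]
ring [ 18.4 159.4]
entr [ 0.617949   -0.07500732] tongue [ 0.48608026 -0.12202471]
[(np.float64(-47.30621292090029), np.float64(649.1834856099869)), (np.float64(1.1114741389648657), np.float64(626.1676165745696)), (np.float64(-170.52036539958948), np.float64(554.3262462819041)), (np.float64(-123.85144083599215), np.float64(525.3918281683924))]
```

```bash
R='[25,-36,0,0,0,-0.128,80]'; python3 -m pendant '[[25,-36,0,0,0,-0.128,46],[25,-36,0,0,0,-0.128,46],[25,-36,0,0,0,-0.128,46],[25,-36,0,0,0,-0.128,46],[25,-36,0,0,0,-0.128,46]]'; python3 -m pendant '[[25,-36,0,0,0,-0.128,46],[25,-36,0,0,0,-0.128,46],[25,-36,0,0,0,-0.128,46],[25,-36,0,0,0,-0.128,46],[25,-36,0,0,0,-0.128,46]]'
```

```text
time_s: 0.65
eef_pos: [0.2795, 0.4498, 0.1785]
orientation: [-180.0, 0.0, 129.3]
ft_force: [1.3, 0.4, -0.3]
opening: 0.585
grip_force: 0.0
time_s: 1.15
eef_pos: [0.4044, 0.27, 0.1787]
orientation: [180.0, -0.0, 92.7]
ft_force: [1.1, 0.1, -0.7]
opening: 0.501
grip_force: 0.0
```

```bash
python3 -m pendant '[[8,-36,0,0,0,-0.128,46],[8,-36,0,0,0,-0.128,46],[8,-36,0,0,0,-0.128,46],[8,-36,0,0,0,-0.128,46],[8,-36,0,0,0,-0.128,46]]'; python3 -m pendant '[[8,-36,0,0,0,-0.128,46],[8,-36,0,0,0,-0.128,46],[8,-36,0,0,0,-0.128,46],[8,-36,0,0,0,-0.128,46],[8,-36,0,0,0,-0.128,46]]'; python3 -m pendant '[[0,0,0,0,0,0,46],[0,0,0,0,0,0,46],[0,0,0,0,0,0,46],[0,0,0,0,0,0,46],[0,0,0,0,0,0,46]]'
python3 -c "
from h import *
snap('wrist','wrist1.png')"
```

```text
time_s: 1.65
eef_pos: [0.4437, 0.0901, 0.1786]
orientation: [-180.0, -0.0, 56.0]
ft_force: [0.9, 0.2, -0.1]
opening: 0.502
grip_force: 0.0
time_s: 2.15
eef_pos: [0.4838, -0.0897, 0.1787]
orientation: [-180.0, -0.0, 19.4]
ft_force: [0.3, 0.1, -0.3]
opening: 0.498
grip_force: 0.0
time_s: 2.65
eef_pos: [0.4837, -0.0873, 0.1786]
orientation: [-180.0, -0.0, 19.8]
ft_force: [-1.0, 0.3, -0.4]
opening: 0.5
grip_force: 0.0
```

View pics/wrist1.png

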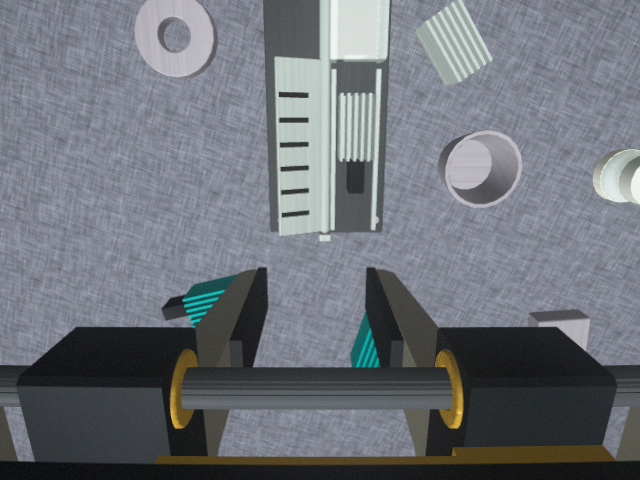

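The wrist view shows the bay straight ahead. The tongue end is at (355,193), the base's rear corners are at (270,232) and (383,232), and the guard skirt is at (360,60). I'll refine the pose from this.

Run:
```python
from h import *
w=load('wrist1')
g=cv2.cvtColor(w['pixels'],cv2.COLOR_RGB2GRAY)
dark=(g<80)
for v in(20,120,180,225):
    r=np.where(dark[v,250:400])[0]+250;print(v,r.min(),r.max())
print('rear',[ (u,np.where(dark[180:250,u])[0].max()+180) for u in(273,340,365,380)])
m=(g[140:215,340:370]<50);ys,xs=np.where(m);print('tongue',xs.min()+340,xs.max()+340,ys.min()+140,ys.max()+140)
L=[onz(w,264,20,.006),onz(w,270,225,.006),onz(w,382.5,225,.006),onz(w,389.5,20,.006)]
d=[np.degrees(np.arctan2(*(p-q)[[1,0]])) for p,q in((L[0],L[1]),(L[3],L[2]))];print(d, np.linalg.norm(L[1]-L[2]))
C=[onz(w,270,232,.006),onz(w,383,232,.006)]
print(C,onz(w,355,193,.032))
def bay(a,ap):
    pass
a=np.radians(np.mean(d));R=np.array([[np.cos(a),-np.sin(a)],[np.sin(a),np.cos(a)]])
t=(C[0]+C[1])[:2]/2-R@[-.158,.026];print('a',np.degrees(a),t)
f=lambda X:(R.T@(X[:2]-t)*1000).round(1)
print('tongue',f(onz(w,355.5,193,.032)),'skirtline/guard front',f(onz(w,360,58,.049)),'tcp',f(get_state()['eef_pos']))
print('rows x50,y10 in world', R@[10,0],R@[0,10])
```

```text
20 264 266
120 280 385
180 346 364Traceback (most recent call last):
  File "<stdin>", line 6, in <module>
    return umr_minimum(a, axis, None, out, keepdims, initial, where)
ValueError: zero-size array to reduction operation minimum which has no identity
```

Run:
```python
from h import *
w=load('wrist1')
g=cv2.cvtColor(w['pixels'],cv2.COLOR_RGB2GRAY).astype(int)
for v in(20,225): print(v,g[v,258:278],g[v,376:396])
m=(g[140:215,340:370]<50);ys,xs=np.where(m);print('tongue',xs.min()+340,xs.max()+340,ys.min()+140,ys.max()+140)
L=[onz(w,264,20,.006),onz(w,270,225,.006),onz(w,382.5,225,.006),onz(w,389.5,20,.006)]
d=[np.degrees(np.arctan2(*(p-q)[[1,0]])) for p,q in((L[0],L[1]),(L[3],L[2]))];print(d, np.linalg.norm(L[1]-L[2]))
C=[onz(w,270,232,.006),onz(w,383,232,.006)]
a=np.radians(np.mean(d));R=np.array([[np.cos(a),-np.sin(a)],[np.sin(a),np.cos(a)]])
t=(C[0]+C[1])[:2]/2-R@[-.158,.026];print('a',np.degrees(a),t)
f=lambda X:(R.T@(X[:2]-t)*1000).round(1)
print('tongue',f(onz(w,355.5,193,.032)),'guard front',f(onz(w,360,58,.049)),'post',f(onz(w,325,241,.04)),'tcp',f(get_state()['eef_pos']))
print(R@[10,0],R@[0,10])
```

```text
20 [146 139 138 138 138 122  79  82  76  86  87  85  84  83  84  85  84  83
  86  82] [217 226 227 219 215 214 210 211 211 221 219 218 184  97  95 133 128 132
 130 134]
225 [138 144 145 141 142 142 136 141 139 133 133 121 105  89  91  92  91  91
  95  92] [ 88  83  85  90  83  84 104 133 131 128 126 125 124 132 132 129 135 140
 139 141]
tongue 347 363 160 191
[np.float64(19.620504653468426), np.float64(20.23762612396382)] 0.1123223622942481
a 19.929065388716126 [ 0.61459438 -0.07884391]
tongue [-114.     0.4] guard front [-2.2  0.8] post [-157.    28.2] tcp [-125.9   36.4]
[9.40115336 3.40856502] [-3.40856502  9.40115336]
```

```bash
python3 -m pendant '[[-6,-7,0,0,0,0,46],[0,0,-30,0,0,0,46],[0,0,-30,0,0,0,46],[0,0,-30,0,0,0,46],[0,0,-28,0,0,0,46]]'; python3 -m pendant '[[0,0,0,0,0,0,46],[0,0,-4,0,0,0,46],[0,0,-4,0,0,0,46],[0,0,-4,0,0,0,46],[0,0,-4,0,0,0,46]]';python3 -m pendant '[[0,0,-3,0,0,0,46],[0,0,-3,0,0,0,46],[0,0,-3,0,0,0,46],[0,0,-3,0,0,0,46],[0,0,0,0,0,0,46]]'
python3 -c "
from h import *
snap('wrist','wrist2.png');snap('side','side2.png')"
```

```text
time_s: 3.2
eef_pos: [0.4773, -0.0957, 0.0595]
orientation: [180.0, 0.0, 19.6]
ft_force: [0.7, 0.8, 0.6]
opening: 0.505
grip_force: 0.0
time_s: 3.7
eef_pos: [0.4785, -0.0953, 0.0451]
orientation: [180.0, -0.1, 19.7]
ft_force: [0.6, -0.8, -0.3]
opening: 0.501
grip_force: 0.0
time_s: 4.2
eef_pos: [0.4775, -0.0954, 0.0322]
orientation: [-180.0, 0.0, 19.6]
ft_force: [-0.3, 0.0, -1.3]
opening: 0.504
grip_force: 0.0
```

View pics/wrist2.png

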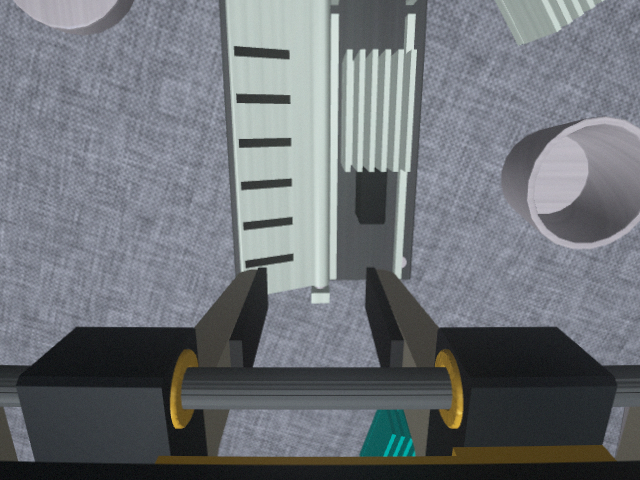

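The wrist view shows the bar flattened under the left finger tip (262,270), the right finger behind the tongue end (371,222), and the block's fins undisturbed. I'll keep pressing.

```bash
python3 -m pendant '[[0,0,-3,0,0,0,46],[0,0,-3,0,0,0,46],[0,0,-3,0,0,0,46],[0,0,-2,0,0,0,46],[0,0,-1,0,0,0,46]]';python3 -m pendant '[[0,0,0,0,0,0,46],[0,0,0,0,0,0,46],[0,0,0,0,0,0,46],[0,0,0,0,0,0,46],[0,0,0,0,0,0,46]]'
python3 -c "
from h import *
a=snap('wrist','wrist3.png')['pixels'][:320,180:500,::-1];b=snap('side','side3.png')['pixels'][220:320,270:410,::-1]
o=np.zeros((480,800,3),np.uint8);o[:400,:400]=cv2.resize(a,(400,400));o[:286,400:]=cv2.resize(b,(400,286),interpolation=cv2.INTER_CUBIC);cv2.imwrite('pics/c3.png',o)"
```

```text
time_s: 4.8
eef_pos: [0.4776, -0.0955, 0.0203]
orientation: [-180.0, 0.0, 19.6]
ft_force: [-0.3, -0.5, -0.8]
opening: 0.504
grip_force: 0.0
time_s: 5.3
eef_pos: [0.4779, -0.0954, 0.0207]
orientation: [180.0, -0.0, 19.6]
ft_force: [0.3, -0.2, -0.9]
opening: 0.503
grip_force: 0.0
```

View pics/c3.png

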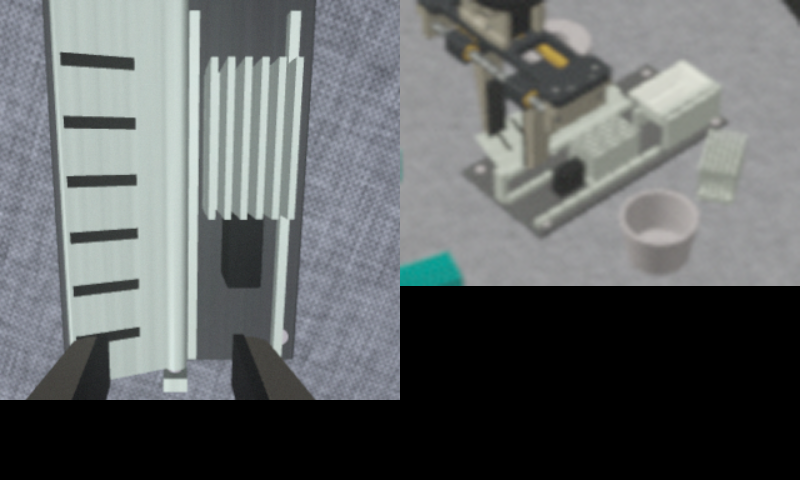

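The side crop doesn't settle whether the guard has swung up, so I'll look at the scene view and an enlarged before/after side view.

Run:
```python
from h import *
s=snap('scene','scene3.png')
o=np.zeros((600,800,3),np.uint8)
f=lambda p,x0,x1,y0,y1:cv2.resize(np.ascontiguousarray(p[y0:y1,x0:x1,::-1]),(400,300),interpolation=cv2.INTER_CUBIC)
o[:300,:400]=f(load('side0')['pixels'],290,390,230,305)
o[:300,400:]=f(load('side3')['pixels'],290,390,230,305)
o[300:,:400]=f(load('scene0')['pixels'],220,360,220,325)
o[300:,400:]=f(s['pixels'],220,360,220,325)
cv2.imwrite('pics/c4.png',o)
w=load('wrist3')
a=np.radians(19.9);R=np.array([[np.cos(a),-np.sin(a)],[np.sin(a),np.cos(a)]]);t=np.array([.6146,-.0788])
P=lambda x,y,z:np.round(proj(w,np.r_[R@[x/1e3,y/1e3]+t,z/1e3]),0)
print('tips',P(-124,54,20),P(-124,8,20),P(-144,54,20)); print('bar outer rear shut',P(-149,69,50),'open',P(-149,68,10),'front shut',P(-75,69,50),'open',P(-75,68,10))
```

```text
tips [273. 242.] [357. 242.] [274. 276.]
bar outer rear shut [238. 309.] open [253. 278.] front shut [229. 158.] open [246. 151.]
```

View pics/c4.png

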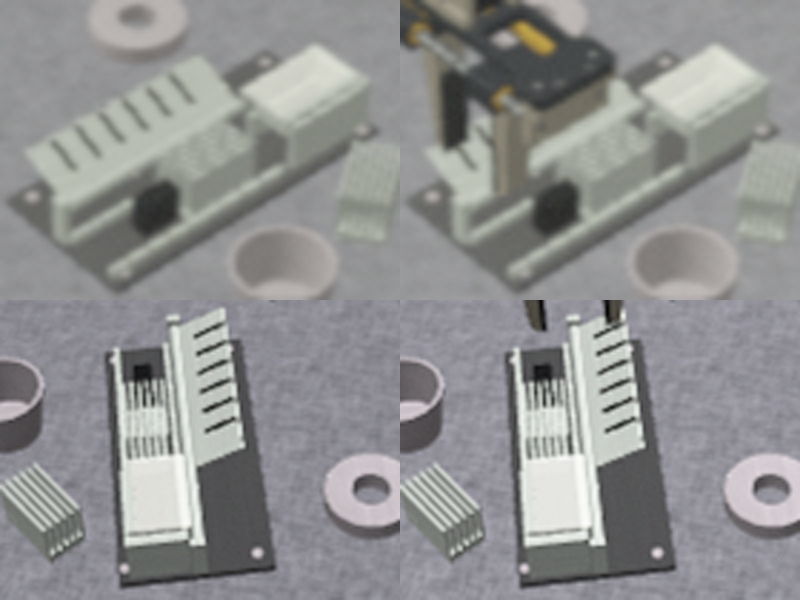

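The guard is still shut, and the fingertips look higher or further back than the TCP reading suggests. I'll triangulate them across the views.

Run:
```python
from h import *
a=np.radians(19.9);R=np.array([[np.cos(a),-np.sin(a)],[np.sin(a),np.cos(a)]]);t=np.array([.6146,-.0788])
f=lambda X:np.r_[R.T@(X[:2]-t)*1000,X[2]*1000].round(1)
s,e,w=load('scene3'),load('side3'),load('wrist3')
X=tri((s,220+137*.35,220+29*.35),(e,290+110*.25,230+194*.25));print('lane tip scene+side',f(X))
X=tri((s,220+139*.35,220+29*.35),(e,290+110*.25,230+194*.25),(w,374,268));print('3view',f(X))
for n,d in(('s',s),('e',e),('w',w)):
  st=get_state()['eef_pos'];print(n,'TCP px',np.round(proj(d,st),1))
# check on w: known geometry
P=lambda d,x,y,z:np.round(proj(d,np.r_[R@[x/1e3,y/1e3]+t,z/1e3]),1)
print('corner rear-right w',P(w,-158,-30,6),'post rear top',P(w,-159,28,40)); print('tongue',P(w,-114,0,32),'bar shut rear corner scene',P(s,-149,69,50),P(e,-149,69,50))
for z in(20,40,60,70): print(z,P(s,-124,8,z),P(e,-124,8,z))
```

```text
lane tip scene+side [-132.     2.4   49.6]
3view [-130.4    3.2   49. ]
s TCP px [281.7 236.9]
e TCP px [310.1 281.7]
w TCP px [315.1 260.2]
corner rear-right w [415.2 288.2] post rear top [320.9 316.9]
tongue [374.7 230.3] bar shut rear corner scene [297.  221.5] [295.8 268.3]
20 [272.1 241.3] [319.  284.7]
40 [271.3 235.2] [318.8 278.9]
60 [270.5 228.8] [318.7 273.1]
70 [270.1 225.6] [318.7 270.1]
```

The fingertips are actually about 29 mm above the reported TCP (z about 49 mm), which fits with there being no contact force. I'll descend further in small steps, watching the force and the images.

```bash
python3 -m pendant '[[0,0,-3,0,0,0,46],[0,0,-3,0,0,0,46],[0,0,-3,0,0,0,46],[0,0,-3,0,0,0,46],[0,0,0,0,0,0,46]]'
python3 -c "
from h import *
s=snap('scene','scene5.png');e=snap('side','side5.png');w=snap('wrist','wrist5.png')
o=np.zeros((600,800,3),np.uint8)
f=lambda p,x0,x1,y0,y1:cv2.resize(np.ascontiguousarray(p[y0:y1,x0:x1,::-1]),(400,300),interpolation=cv2.INTER_CUBIC)
o[:300,400:]=f(e['pixels'],290,390,230,305)
o[300:,400:]=f(s['pixels'],240,340,220,295)
o[300:,:400]=f(w['pixels'],180,500,80,320)
o[:300,:400]=f(load('side3')['pixels'],290,390,230,305)
cv2.imwrite('pics/c5.png',o)"
```

```text
time_s: 5.95
eef_pos: [0.4778, -0.0952, 0.0083]
orientation: [-180.0, 0.0, 19.6]
ft_force: [-0.6, 0.5, 3.5]
opening: 0.496
grip_force: 1.2
```

View pics/c5.png

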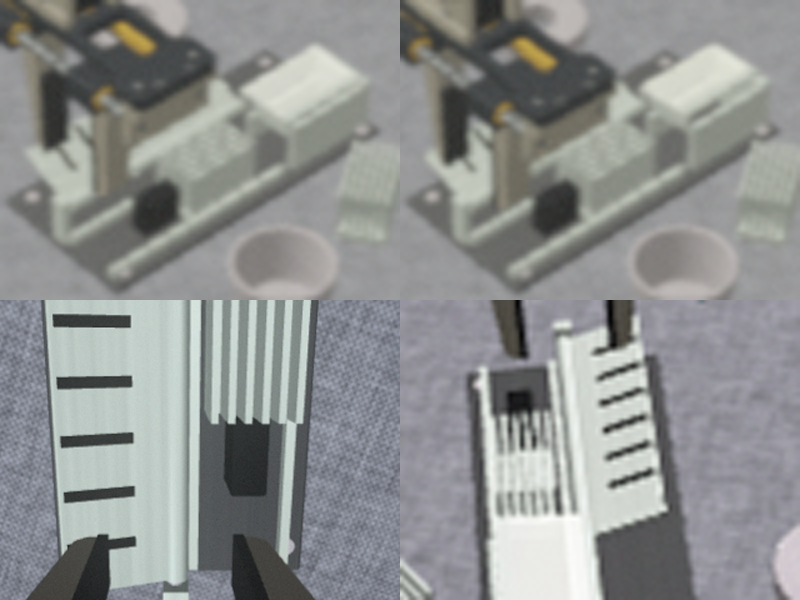

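Contact is established at 3.5 N, and the guard starts to lift, with a dark gap now visible at its lower edge. The hand is lower than planned, so I'll check the palm's clearance to the raised guard.

Run:
```python
from h import *
import workcell
print([n for n in dir(workcell) if n[0]!='_']); print(globals().get('grip_depth'))
s,e,w=load('scene5'),load('side5'),load('wrist5')
a=np.radians(19.9);R=np.array([[np.cos(a),-np.sin(a)],[np.sin(a),np.cos(a)]]);t=np.array([.6146,-.0788])
f=lambda X:np.r_[R.T@(X[:2]-t)*1000,X[2]*1000].round(1)
# lane finger bottom: scene crop(518,358) scale 4 ; side crop (515,207) scale 4 ; wrist crop (250,538)*.8
print(f(tri((s,240+118/4,220+57/4),(e,290+113/4,230+208/4))))
print(f(tri((s,240+118/4,220+57/4),(e,290+113/4,230+208/4),(w,180+255*.8,80+236*.8))))
# palm lower front edge in side crop: (535,140)-(612,90); take near corner (608,95)
print('palm corner onz', [f(onz(e,290+210/4,230+98/4,z)) for z in(.08,.1,.12)])
```

```text
['Unreachable', 'get_image', 'get_state', 'grip_depth', 'sign_off']
0.0187
[-130.3    3.6   36.8]
[-129.6    1.4   37.8]
palm corner onz [array([-47.4,   4.4,  80. ]), array([-63.2, -12.9, 100. ]), array([-79. , -30.1, 120. ])]
```

```bash
python3 -m pendant '[[2,1,0,0.029,-0.08,0,46],[3,1,0,0.029,-0.08,0,46],[0,0,-4,0,0,0,46],[0,0,-4,0,0,0,46],[0,0,-2,0,0,0,46]]';python3 -m pendant '[[0,0,-2,0,0,0,46],[0,0,-2,0,0,0,46],[0,0,-2,0,0,0,46],[0,0,0,0,0,0,46],[0,0,0,0,0,0,46]]'
python3 -c "
from h import *
s=snap('scene','scene6.png');e=snap('side','side6.png');w=snap('wrist','wrist6.png')
o=np.zeros((600,800,3),np.uint8)
f=lambda p,x0,x1,y0,y1:cv2.resize(np.ascontiguousarray(p[y0:y1,x0:x1,::-1]),(400,300),interpolation=cv2.INTER_CUBIC)
o[:300,:400]=f(e['pixels'],290,390,230,305)
o[:300,400:]=f(s['pixels'],240,340,220,295)
o[300:,:400]=f(w['pixels'],180,500,80,320)
o[300:,400:]=f(w['pixels'],0,640,0,480)
cv2.imwrite('pics/c6.png',o)"
```

```text
time_s: 6.6
eef_pos: [0.482, -0.0933, -0.0022]
orientation: [-179.9, -9.6, 19.7]
ft_force: [-4.4, -0.3, 4.3]
opening: 0.504
grip_force: 2.6
time_s: 7.1
eef_pos: [0.4825, -0.0935, -0.008]
orientation: [-180.0, -9.6, 19.7]
ft_force: [-3.2, -0.9, 5.8]
opening: 0.501
grip_force: 2.8
```

View pics/c6.png

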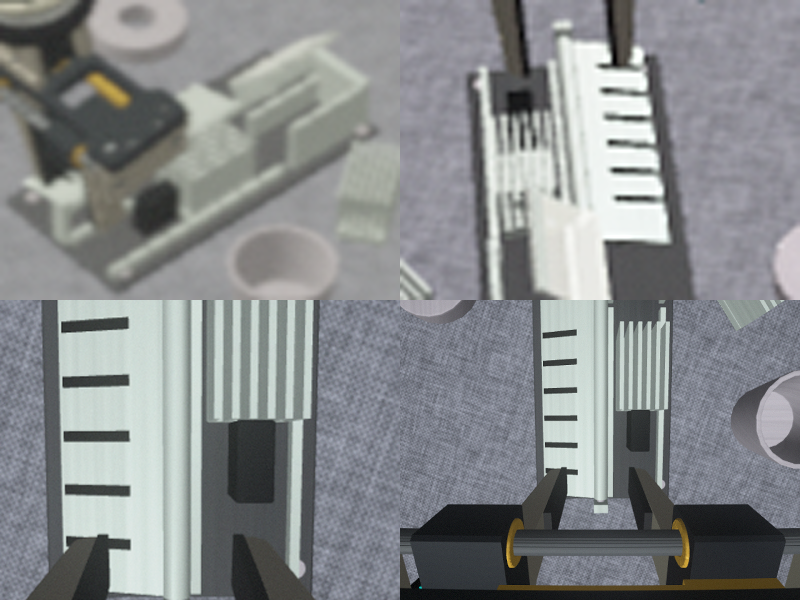

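The side and scene views show the guard swung up, the lane clear and the block still outside. The lane finger is about 3 mm right of the tongue's centre, so I'll shift it and then push.

```bash
python3 -m pendant '[[-1,3,0,0,0,0,46],[5.6,2.0,0,0,0,0,46],[5.6,2.0,0,0,0,0,46],[5.6,2.0,0,0,0,0,46],[5.6,2.0,0,0,0,0,46]]';python3 -m pendant '[[5.6,2.0,0,0,0,0,46],[5.6,2.0,0,0,0,0,46],[5.6,2.0,0,0,0,0,46],[5.6,2.0,0,0,0,0,46],[5.6,2.0,0,0,0,0,46]]'
python3 -c "
from h import *
w=snap('wrist','wrist7.png');s=snap('scene','scene7.png');
o=np.zeros((300,800,3),np.uint8)
f=lambda p,x0,x1,y0,y1:cv2.resize(np.ascontiguousarray(p[y0:y1,x0:x1,::-1]),(400,300),interpolation=cv2.INTER_CUBIC)
o[:,:400]=f(w['pixels'],180,500,80,320);o[:,400:]=f(s['pixels'],240,340,220,295)
cv2.imwrite('pics/c7.png',o)"
```

```text
time_s: 7.75
eef_pos: [0.5026, -0.082, -0.0084]
orientation: [-179.9, -9.5, 19.7]
ft_force: [-7.3, -1.4, 7.5]
opening: 0.502
grip_force: 4.2
time_s: 8.25
eef_pos: [0.5307, -0.0719, -0.0085]
orientation: [-179.9, -9.5, 19.7]
ft_force: [-6.1, -0.2, 5.5]
opening: 0.502
grip_force: 3.3
```

View pics/c7.png

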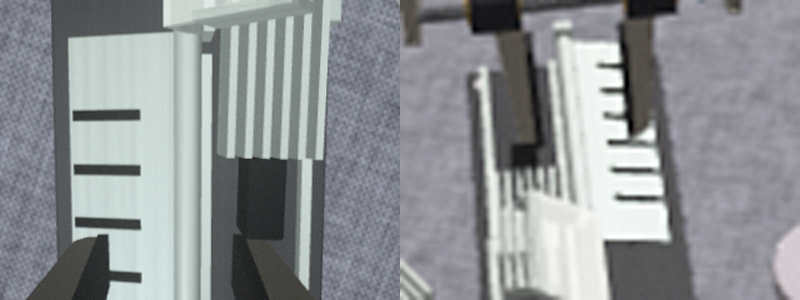

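The wrist and scene views show the tip on the tongue's end face and the block entering under the open guard. I'll continue home.

```bash
python3 -m pendant '[[5.6,2.0,0,0,0,0,46],[5.6,2.0,0,0,0,0,46],[5.6,2.0,0,0,0,0,46],[5.6,2.0,0,0,0,0,46],[5.6,2.0,0,0,0,0,46]]';python3 -m pendant '[[2.8,1.0,0,0,0,0,46],[2.8,1.0,0,0,0,0,46],[2.8,1.0,0,0,0,0,46],[0,0,0,0,0,0,46],[0,0,0,0,0,0,46]]'
python3 -c "
from h import *
w=snap('wrist','wrist8.png');s=snap('scene','scene8.png')"
```

```text
time_s: 8.85
eef_pos: [0.559, -0.062, -0.0082]
orientation: [-179.9, -9.6, 19.7]
ft_force: [-6.4, -1.9, 5.0]
opening: 0.503
grip_force: 3.2
time_s: 9.35
eef_pos: [0.5682, -0.059, -0.0077]
orientation: [-179.9, -9.7, 19.7]
ft_force: [-4.7, -0.1, 4.3]
opening: 0.498
grip_force: 2.7
```

```bash
python3 -m pendant '[[1.9,0.7,0,0,0,0,46],[1.9,0.7,0,0,0,0,46],[0.9,0.3,0,0,0,0,46],[0,0,0,0,0,0,46],[0,0,0,0,0,0,46]]'; python3 -m pendant '[[0.9,0.3,0,0,0,0,46],[0.9,0.3,0,0,0,0,46],[0,0,0,0,0,0,46],[0,0,0,0,0,0,46],[0,0,0,0,0,0,46]]'
```

```text
time_s: 9.95
eef_pos: [0.5728, -0.0578, -0.0075]
orientation: [-179.9, -9.7, 19.6]
ft_force: [-4.7, -0.4, 4.5]
opening: 0.501
grip_force: 2.9
time_s: 10.45
eef_pos: [0.5746, -0.0573, -0.0075]
orientation: [-179.9, -9.7, 19.6]
ft_force: [-4.7, -0.4, 4.4]
opening: 0.501
grip_force: 3.0
```

```bash
python3 -m pendant '[[0.9,0.3,0,0,0,0,46],[0.9,0.3,0,0,0,0,46],[0.9,0.3,0,0,0,0,46],[0,0,0,0,0,0,46],[0,0,0,0,0,0,46]]'
python3 - <<'E'
from h import *
w=snap('wrist','wrist9.png');s=load('wrist8')
a=np.radians(19.9);R=np.array([[np.cos(a),-np.sin(a)],[np.sin(a),np.cos(a)]]);t=np.array([.6146,-.0788])
f=lambda X:(R.T@(X[:2]-t)*1000).round(1)
for n in('wrist7','wrist9'):
    d=load(n);g=cv2.cvtColor(d['pixels'],cv2.COLOR_RGB2GRAY).astype(int)
    c=390 
    for c in(384,390,396):
        col=g[100:300,c];print(n,c,[(v+100,col[v]) for v in range(80,200,4)])
print(f(get_state()['eef_pos']))
E
```

```text
time_s: 10.95
eef_pos: [0.5774, -0.0565, -0.0075]
orientation: [-179.9, -9.7, 19.6]
ft_force: [-5.6, -0.3, 4.0]
opening: 0.501
grip_force: 3.0
wrist7 384 [(180, np.int64(128)), (184, np.int64(127)), (188, np.int64(128)), (192, np.int64(129)), (196, np.int64(127)), (200, np.int64(126)), (204, np.int64(126)), (208, np.int64(48)), (212, np.int64(51)), (216, np.int64(53)), (220, np.int64(50)), (224, np.int64(51)), (228, np.int64(53)), (232, np.int64(50)), (236, np.int64(46)), (240, np.int64(45)), (244, np.int64(43)), (248, np.int64(43)), (252, np.int64(44)), (256, np.int64(43)), (260, np.int64(42)), (264, np.int64(44)), (268, np.int64(42)), (272, np.int64(69)), (276, np.int64(69)), (280, np.int64(68)), (284, np.int64(68)), (288, np.int64(69)), (292, np.int64(45)), (296, np.int64(37))]
wrist7 390 [(180, np.int64(148)), (184, np.int64(160)), (188, np.int64(160)), (192, np.int64(171)), (196, np.int64(177)), (200, np.int64(177)), (204, np.int64(186)), (208, np.int64(51)), (212, np.int64(48)), (216, np.int64(45)), (220, np.int64(49)), (224, np.int64(48)), (228, np.int64(51)), (232, np.int64(4
[... 2268 characters left out ...]
nt64(70)), (296, np.int64(70))]
wrist9 396 [(180, np.int64(186)), (184, np.int64(188)), (188, np.int64(187)), (192, np.int64(189)), (196, np.int64(185)), (200, np.int64(187)), (204, np.int64(186)), (208, np.int64(189)), (212, np.int64(186)), (216, np.int64(186)), (220, np.int64(188)), (224, np.int64(186)), (228, np.int64(186)), (232, np.int64(55)), (236, np.int64(54)), (240, np.int64(54)), (244, np.int64(52)), (248, np.int64(50)), (252, np.int64(44)), (256, np.int64(47)), (260, np.int64(46)), (264, np.int64(45)), (268, np.int64(41)), (272, np.int64(78)), (276, np.int64(75)), (280, np.int64(65)), (284, np.int64(67)), (288, np.int64(66)), (292, np.int64(66)), (296, np.int64(68))]
[-27.3  33.6]
```

```bash
python3 - <<'E'
from h import *
a=np.radians(19.9);R=np.array([[np.cos(a),-np.sin(a)],[np.sin(a),np.cos(a)]]);t=np.array([.6146,-.0788])
f=lambda X:(R.T@(X[:2]-t)*1000).round(1)
for n in('wrist6','wrist7','wrist8','wrist9'):
    d=load(n);g=cv2.cvtColor(d['pixels'],cv2.COLOR_RGB2GRAY).astype(float)
    m=g[:,384:400].mean(1);print(n,m[205:275:1].round(0).astype(int).tolist())
    for v in(236,240,250,271): print(v,f(onz(d,391,v,.032)),f(onz(d,391,v,.022)))
E
python3 -m pendant '[[0.9,0.3,0,0,0,0,46],[0.9,0.3,0,0,0,0,46],[0,0,0,0,0,0,46],[0,0,0,0,0,0,46],[0,0,0,0,0,0,46]]'
```

```text
wrist6 [46, 47, 49, 48, 47, 45, 47, 46, 47, 47, 44, 46, 46, 45, 45, 45, 44, 44, 45, 46, 45, 45, 43, 45, 45, 44, 44, 44, 44, 44, 44, 44, 44, 44, 43, 43, 44, 59, 77, 78, 78, 78, 78, 78, 78, 77, 79, 78, 79, 77, 77, 78, 78, 78, 78, 78, 78, 78, 78, 78, 78, 79, 78, 78, 77, 77, 74, 74, 73, 72]
236 [-111.1   -3.4] [-112.2   -5.3]
240 [-112.9   -3.4] [-114.1   -5.3]
250 [-117.4   -3.5] [-119.    -5.4]
271 [-127.1   -3.6] [-129.2   -5.5]
wrist7 [148, 111, 60, 51, 51, 52, 51, 51, 50, 51, 51, 50, 49, 49, 49, 49, 48, 48, 48, 48, 47, 49, 47, 47, 47, 47, 46, 47, 46, 46, 46, 47, 45, 46, 45, 44, 45, 44, 45, 44, 44, 44, 44, 43, 44, 44, 43, 43, 44, 43, 42, 43, 43, 44, 43, 42, 42, 42, 42, 42, 41, 42, 41, 40, 42, 41, 50, 66, 71, 71]
236 [-58.3   0.6] [-59.5  -1.3]
240 [-60.1   0.6] [-61.4  -1.3]
250 [-64.6   0.5] [-66.2  -1.4]
271 [-74.3   0.3] [-76.4  -1.6]
wrist8 [142, 88, 56, 60, 58, 58, 58, 58, 58, 56, 57, 55, 56, 56, 55, 55, 54, 53, 54, 54, 53, 53, 52, 52, 51, 51, 52, 51, 50, 49, 50, 49, 49, 49, 48, 48, 49, 49, 48, 48, 47, 46, 48, 47, 47, 45, 46, 46, 45, 45, 44, 45, 44, 44, 44, 44, 44, 44, 44, 44, 44, 44, 42, 43, 42, 47, 60, 74, 74, 73]
236 [-18.9  -0.2] [-20.   -2.1]
240 [-20.7  -0.2] [-22.   -2.1]
250 [-25.3  -0.3] [-26.8  -2.2]
271 [-35.   -0.4] [-37.   -2.3]
wrist9 [199, 191, 187, 188, 187, 187, 187, 187, 187, 187, 187, 188, 188, 191, 193, 192, 194, 199, 199, 200, 198, 193, 191, 186, 155, 81, 55, 55, 54, 54, 55, 54, 54, 52, 53, 53, 53, 53, 52, 52, 50, 50, 50, 50, 50, 50, 49, 49, 48, 49, 48, 48, 47, 46, 47, 46, 46, 47, 45, 46, 46, 45, 44, 44, 44, 49, 64, 74, 73, 73]
236 [-9.4 -1. ] [-10.6  -2.9]
240 [-11.3  -1.1] [-12.5  -3. ]
250 [-15.8  -1.1] [-17.4  -3. ]
271 [-25.5  -1.3] [-27.6  -3.2]
time_s: 11.5
eef_pos: [0.5791, -0.056, -0.0075]
orientation: [-179.9, -9.7, 19.6]
ft_force: [-4.9, -0.3, 5.1]
opening: 0.501
grip_force: 3.4
```

```bash
python3 -m pendant '[[0.9,0.3,0,0,0,0,46],[0.9,0.3,0,0,0,0,46],[0,0,0,0,0,0,46],[0,0,0,0,0,0,46],[0,0,0,0,0,0,46]]'; python3 -m pendant '[[0.9,0.3,0,0,0,0,46],[0.9,0.3,0,0,0,0,46],[0,0,0,0,0,0,46],[0,0,0,0,0,0,46],[0,0,0,0,0,0,46]]'
```

```text
time_s: 12.0
eef_pos: [0.5793, -0.0559, -0.008]
orientation: [-179.9, -9.6, 19.6]
ft_force: [-9.3, -1.4, 5.9]
opening: 0.5
grip_force: 5.0
time_s: 12.5
eef_pos: [0.5796, -0.0558, -0.0082]
orientation: [-179.8, -9.5, 19.5]
ft_force: [-13.3, -2.0, 11.1]
opening: 0.504
grip_force: 7.4
```

The TCP has stalled and the push force is rising, so the block is against the stop. I'll draw back, then raise gently so the guard closes.

```bash
python3 -m pendant '[[-4,-1.5,0,0,0,0,46],[-7,-2.5,0,0,0,0,46],[-7,-2.5,0,0,0,0,46],[-7,-2.5,0,0,0,0,46],[0,0,5,0,0,0,46]]'; python3 -m pendant '[[0,0,6,0,0,0,46],[0,0,6,0,0,0,46],[0,0,6,0,0,0,46],[0,0,6,0,0,0,46],[0,0,8,0,0,0,46]]'; python3 -m pendant '[[0,0,15,0,0,0,46],[0,0,25,0,0,0,46],[0,0,25,0,0,0,46],[0,0,25,0,0,0,46],[0,0,0,0,0,0,46]]'; python3 -m pendant '[[-25,-9,10,0,0,0,46],[-25,-9,10,0,0,0,46],[-25,-9,10,0,0,0,46],[-25,-9,0,0,0,0,46],[0,0,0,0,0,0,46]]'
python3 - <<'E'
from h import *
w=snap('wrist','wrist10.png');snap('scene','scene10.png');snap('side','side10.png')
a=np.radians(19.9);R=np.array([[np.cos(a),-np.sin(a)],[np.sin(a),np.cos(a)]]);t=np.array([.6146,-.0788])
f=lambda X:(R.T@(X[:2]-t)*1000).round(1)
P=lambda x,y,z:np.round(proj(w,np.r_[R@[x/1e3,y/1e3]+t,z/1e3]),1)
u,v=P(-24,0,32);print('expected tongue end',u,v,'guard front edge shut',P(-3,0,49))
g=cv2.cvtColor(w['pixels'],cv2.COLOR_RGB2GRAY).astype(int)
c=int(u);print([(k,int(g[k,c-4:c+5].mean())) for k in range(max(0,int(v)-60),min(480,int(v)+25),2)])
# guard shut check: scene/side difference to start around guard
for n,(x0,x1,y0,y1) in(('scene',(263,290,275,305)),('side',(352,384,240,268))):
    A=load(n+'0')['pixels'][y0:y1,x0:x1].astype(int);print(n,'diff shut',abs(A-load(n+'10')['pixels'][y0:y1,x0:x1]).mean(),'open',abs(A-load(n+'6')['pixels'][y0:y1,x0:x1]).mean())
E
```

```text
time_s: 13.0
eef_pos: [0.5586, -0.0638, -0.0019]
orientation: [-180.0, -9.8, 19.6]
ft_force: [2.5, 1.4, 4.8]
opening: 0.5
grip_force: 1.8
time_s: 13.5
eef_pos: [0.5571, -0.063, 0.0294]
orientation: [-179.9, -9.6, 19.7]
ft_force: [-0.1, -0.5, 0.7]
opening: 0.507
grip_force: 0.0
time_s: 14.0
eef_pos: [0.5605, -0.0637, 0.1235]
orientation: [180.0, -10.1, 19.6]
ft_force: [0.0, -0.7, -1.8]
opening: 0.498
grip_force: 0.0
time_s: 14.5
eef_pos: [0.4549, -0.0999, 0.1492]
orientation: [-179.8, -9.7, 19.5]
ft_force: [0.4, -0.4, -0.1]
opening: 0.504
grip_force: 0.0
expected tongue end 356.6 75.1 guard front edge shut [358.8  40.9]
[(15, 232), (17, 232), (19, 232), (21, 232), (23, 233), (25, 233), (27, 233), (29, 233), (31, 230), (33, 230), (35, 230), (37, 233), (39, 234), (41, 176), (43, 149), (45, 152), (47, 84), (49, 59), (51, 58), (53, 58), (55, 57), (57, 57), (59, 57), (61, 57), (63, 56), (65, 55), (67, 55), (69, 55), (71, 55), (73, 54), (75, 48), (77, 47), (79, 45), (81, 46), (83, 80), (85, 88), (87, 89), (89, 89), (91, 89), (93, 88), (95, 87), (97, 87), (99, 87)]
scene diff shut 10.758024691358024 open 52.80164609053498
side diff shut 6.992559523809524 open 21.074404761904763
```

The tongue's top edge is at row 74 (75 predicted for home), and the guard's front edge is at row 41 (40.9 predicted for shut). The robot is clear, so I'm handing in.

```bash
python3 -c "
from workcell import *
print(sign_off())"
```

```text
the job is handed in; nothing more can be done
None
```

The job is handed in: the wrist image put the block home against the stop with the guard shut over it, only the bar and the block were touched on purpose, and sign-off returned no verdict.

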